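# Index the lock-cylinder fixture on to its next hole

### The job

The round indexing fixture with the clamped lock cylinder is locked by its spring index pin. Draw the pin by its black knob, swing the wheel by that knob anticlockwise (seen from above) to the very next hole, which is hidden under the wheel and must be felt for, without going past it, and let the pin drop fully home in it, then let go. Work gently, never wrenching the wheel against an engaged pin or pressing hard on it, and leave the other things on the bench where they lie.

Things in the scene. Friction and masses are not known exactly. Their poses are not given: they have to be found in the camera images.
- index_base: Grey round foot of the indexing fixture, 192 mm across, 26 mm high, screwed to the bench by three lugs. Origin: on the wheel's vertical axis, at bench level; z up. In this frame the home hole, where the pin starts, lies 130 degrees clockwise from +x, 68 mm from the axis. The holes are in a ring inside the foot, hidden by the wheel.
- index_pin: The spring index pin: upright steel pin 8 mm thick, flat tip, 68 mm from the wheel's axis; its knob's underside is 16 mm above the wheel when home, over a fixed steel sleeve 19 mm thick, 12 mm high. Origin: on the pin's axis, at bench level when home. Load the pin against the ring or a hole's side with less than 25 N; 2 to 4 N sideways slides a riding pin, more means it met a hole's side.
- pin_knob (a point): Centre of the black ribbed cylindrical knob on top of the pin, 24 mm across and 24 mm high (on the pin's axis, half-way up), 67 mm above the bench when the pin is home. Grip the knob from above, fingers on either side; it may turn or slip in the fingers.
- pin_lift (a joint): How far the pin is drawn up, in m: 0 fully home in a hole, about 0.009 when its tip rides on the plain ring between holes, 0.016 fully drawn (stop). The spring pushes it down with 5 N at 0, rising 1 N per 10 mm; its plunger is lightly damped (about 15 N per m/s) so it drops in about 0.05 s.
- wheel_turn (a joint): Angle of the wheel, rad, 0 at the start (pin in the home hole), growing anticlockwise seen from above; end stops at -0.35 and 2.25. Light friction (1 to 2 N at the knob). The next hole is set by hand for each job and lies somewhere between 0.81 and 1.29; it is 10.5 mm wide for the 8 mm pin, so the pin falls in only within about 1.3 mm of its middle. The hole after it, at 2.09, is the wrong one.
- wheel_centre (a point): Centre of the top of the flat metal wheel, on its axis, 39 mm above the bench. The wheel is 183 mm across; the lock cylinder is clamped on it on the side away from the knob and stands up to 66 mm above the bench.
- cutter_0: Small steel cutter, 38 mm long, 9 mm thick, lying beside the fixture. Bystander. Origin at its underside.
- loupe: Black eye loupe, 36 mm across and high, standing on the bench. Bystander. Origin at its underside.
- padlock_brass: Brass padlock 76x48x15 mm lying flat. Bystander. Origin at its underside.
- blank_box_1: Pale grey carton 96x66x50 mm. Bystander. Origin at its underside.
- marker: Marker pen, 135 mm long, 17 mm thick, lying. Bystander. Origin at its underside.

How it is judged:
By the outcome, as a careful person would: the job done as asked, in the order asked, and still so for the second after the job is handed in, with the robot touching nothing.
It also fails if it takes over 45 s, if anything falls off the work surface, if the arm or the gripper's body presses on something with over 40 N, if the wrist force passes 120 N, or if a joint passes its speed limit or range.

### The arm

A 6-joint arm with a two-finger parallel gripper is mounted at the origin on a cart in front of the work surface, level with it; the furniture and walls round the work are solid. World frame = base frame: x ahead of the robot, y to its left, z up, the work surface at z = 0. Lengths are in m, angles in degrees, forces in N, time in s.
With the tool pointing down it reaches from about 0.4 to 0.825 m from the base axis. Payload 7 kg.
Tool frame: the origin (TCP) lies midway between the tips of the shut fingers; the grasp point (between the pads) lies 19 mm behind it (ctrl.grip_point_offset is the distance from the TCP to the grasp point, in m); x points along the fingers, y is the direction in which the jaws open and shut, and the axes are right-handed (so a half turn about x gives the same grasp; the last joint's range is limited). The gripper opens to 88 mm and grips with 3 to 60 N. Pads are 19 mm wide; open, the fingers measure 130 mm over their backs; the gripper's body (78 mm by 193 mm) begins 47 mm behind the grasp point.
Start: joints at [-56.087, 20.546, 0.682, 0, -70.136, -16.507], TCP at [0.202, -0.644, 0.227] pointing down, gripper open.
Joint ranges: [-176.03, 176.03], [-82.01, 121.73], [-58.28, 71.71], [-173.87, 95.51], [-174.79, -0.11], [-173.66, 173.66]. Speed limits (degrees/s): [136.94, 136.94, 172.46, 180, 180, 180].

### API

Orientations are given as [roll, pitch, yaw] about the fixed x, y, z axes, in that order (R = Rz(yaw) Ry(pitch) Rx(roll)).
In Python, from plant import ctrl gives the robot as it stands.
- The arm moves only by the tool drive_tool, never from a script. Its argument "plan" is a list of rows, each a list of 3 entries, a list of its own where there are three numbers: the shift along the tool's x, y, z in m, then the turn, a rotation vector about the tool's x, y, z in degrees, then the opening, from 0 (shut) to 1 (fully open). In form: [[[dx, dy, dz], [wx, wy, wz], grip], ...]. A call has 1 to 20 rows; each row is the pose to reach, as a shift and turn from the pose measured when the call began, along the tool's axes at that moment; what a row does not reach only later rows make up. A row lasts 1/12 s, in which the tool goes at most 41.7 mm and 7.16 degrees, less where a joint would pass 70% of its speed; a pose out of reach is approached as far as the arm can. A call with a gripper value outside its range is refused whole. The fingers move at their own pace and stop on an object; the grip force is fixed at half the most. Time passes only in rows, so rows that repeat a pose let the fingers close. It gives the time, the measured TCP pose, the force and the opening at its end, in the units of the state.
- ctrl.get_obs(): the state, without advancing time (a new reading comes with each control period).
- ctrl.snapshot(name): name is "side" or "top"; returns the picture (420x560x3 uint8, blue, green, red); there is no depth.
- ctrl.get_calibration(name): a dict with "fx", "fy", "cx", "cy" (pixels), "dist_coeffs" ([k1, k2, p1, p2, k3] as OpenCV has them; the pictures are not rectified), "R" (3x3) and "t" (3): a world point X has camera coordinates R X + t. Camera axes: x right, y down, z forward; pixel columns grow to the right and rows downward; lengths in m; the calibration is good to about 2 mm. A picture is of the moment at which its call begins. get_calibration takes no time and is no camera call.
- ctrl.close_job(): hands the job in, once; it reports no verdict.
Trained networks look in the newest picture that a camera, given by its name, has taken for a name from the list of things; names that differ only in an ending like _2 or _b are one class to them, and where a whole thing is asked for, a point or a joint stands for the part that bears it (a point fixed in the world has none). Each returns a list of dicts, best first, with "confidence" (0 to 1); they miss things now and then, are a little off and sometimes report something else, mostly with a low value. They report only what shows in the picture. A call takes as long as a camera call.
- ctrl.cut_out(camera, name): "pixels" (420x560 bool, what is visible of it) and "pixel" ([column, row] in pixels, amid what is visible of it).
- ctrl.landmark_of(camera, name): "pixel" ([column, row] in pixels: a listed point, or the origin of a listed thing).
The state is a dict: "clock": time; "joint_pos": joint angles; "qvel": joint speeds; "tau": joint torques, N m; "tool_pos": TCP position; "orientation": TCP orientation; "force": force on the tool from outside, world axes, zero at the start; "moment": the same for the moment, N m; "opening": finger opening in m.
Only numpy, scipy, OpenCV 4.12 (cv2) and the standard library are available. Lean on these libraries where they do the work, as an engineer would, in place of code of your own. Each camera call takes 0.05 s, during which the arm holds its last target. There are 200 camera calls.

## Working session

There is one attempt and no reset: what is moved stays moved. The work goes in short steps, Python scripts to look and compute and a tool call to move; the robot and the scene stay as the last step left them, time stands still between calls to the robot, and variables do not carry over. Pictures are saved under pics/ and viewed, about 8 in all and at most 12, crops included, and the job is handed in when it is done.

Besides the shell and the picture viewer there is one more tool, called after "Call:" by a JSON object that holds its "op" and its "data". drive_tool: Moves the arm, as the interface text tells. Its arguments: {"type":"object","properties":{"plan":{"type":"array","items":{"type":"array"}}},"required":["plan"]}

```bash
mkdir -p pics; ls
cat > h.py <<'E'
import numpy as np, cv2
from plant import ctrl
def K(n):
    c=ctrl.get_calibration(n)
    return np.array([[c["fx"],0,c["cx"]],[0,c["fy"],c["cy"]],[0,0,1.]]),np.array(c["dist_coeffs"]),np.array(c["R"]),np.array(c["t"])
def ray(n,p):
    k,d,R,t=K(n); u=cv2.undistortPoints(np.array([[p]],float),k,d)[0,0]
    return -R.T@t, R.T@np.array([u[0],u[1],1])
def atz(n,p,z):
    o,v=ray(n,p); return o+v*(z-o[2])/v[2]
def tri(ps):
    A=np.zeros((3,3));b=np.zeros(3)
    for n,p in ps.items():
        o,v=ray(n,p);v=v/np.linalg.norm(v);M=np.eye(3)-np.outer(v,v);A+=M;b+=M@o
    return np.linalg.solve(A,b)
def proj(n,X):
    k,d,R,t=K(n); return cv2.projectPoints(np.array([X],float),cv2.Rodrigues(R)[0],t,k,d)[0][0,0]
E
python3 - <<'E'
from h import *
for n in("top","side"):
    cv2.imwrite(f"pics/{n}0.png",ctrl.snapshot(n))
    for o in("pin_knob","wheel_centre","index_base","index_pin"):
        for r in ctrl.landmark_of(n,o)[:2]: print(n,o,np.round(r["pixel"],1),round(r["confidence"],2), np.round(atz(n,r["pixel"],{"pin_knob":.067,"wheel_centre":.039}.get(o,0)),4))
for o in("cutter_0","loupe","padlock_brass","blank_box_1","marker"):
    for r in ctrl.landmark_of("top",o)[:1]: print(o,np.round(r["pixel"]),round(r["confidence"],2),np.round(atz("top",r["pixel"],0),3))
print(ctrl.get_obs(),ctrl.grip_point_offset)
E
```

```text
pics
top pin_knob [249.6 234.5] 0.63 [ 0.4696 -0.0017  0.067 ]
top wheel_centre [237.2 213.4] 0.69 [0.5297 0.0351 0.039 ]
top index_base [198.  196.8] 0.72 [0.5822 0.1547 0.    ]
top index_base [240.6 215.9] 0.64 [0.5256 0.029  0.    ]
top index_pin [248.1 232.9] 0.74 [0.4761 0.007  0.    ]
top index_pin [251.4 234.8] 0.61 [ 0.4706 -0.0025  0.    ]
side pin_knob [276.3 241.1] 0.53 [4.641e-01 2.000e-04 6.700e-02]
side wheel_centre [246.  246.7] 0.63 [0.5278 0.029  0.039 ]
side index_base [244.5 258.2] 0.61 [0.5328 0.0305 0.    ]
cutter_0 [197. 197.] 0.41 [0.582 0.157 0.   ]
loupe [187. 223.] 0.45 [0.506 0.186 0.   ]
padlock_brass [366. 194.] 0.81 [ 0.588 -0.338  0.   ]
blank_box_1 [381. 246.] 0.57 [ 0.435 -0.378  0.   ]
marker [170. 197.] 0.67 [0.582 0.24  0.   ]
{'clock': 0.75, 'joint_pos': array([-5.60876268e+01,  2.05435680e+01,  6.83650256e-01,  3.99160865e-04,
       -7.01358923e+01, -1.65084697e+01]), 'qvel': array([-0.02454275,  0.01494129, -0.06475792, -0.00706003,  0.01827055,
       -0.02701435]), 'tau': array([ 6.98393924e-04, -5.82233942e+01,  2.93273842e+01,  7.00192407e+00,
        1.26744102e-02,  1.18068550e-05]), 'tool_pos': array([ 0.20189611, -0.64409165,  0.22660691]), 'orientation': array([-78.61152665,  89.99579322, -61.20748749]), 'force': array([-1.29180692, -0.83766235,  0.64138249]), 'moment': array([-0.08080146, -0.03203842, -0.022028  ]), 'opening': 0.08798916926553384} 0.0188
```

View pics/top0.png

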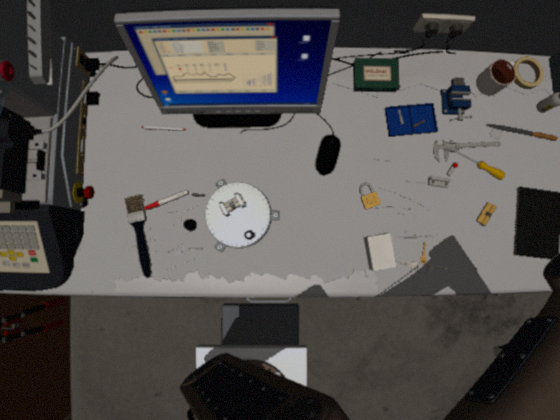

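View pics/side0.png

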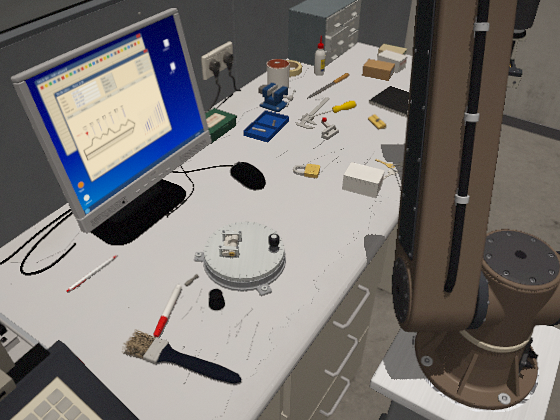

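The top view shows the wheel near (238,215) and its knob near (250,235). The side view shows the knob near (274,241). Next I'll refine both and work out the approach.

```bash
cat >> h.py <<'E'
from scipy.spatial.transform import Rotation as Ro
def tool():
    s=ctrl.get_obs(); return np.array(s["tool_pos"]),Ro.from_euler("xyz",s["orientation"],degrees=True),s
def goal(P,jaw):   # shift and turn in tool axes, pointing down, jaw dir angle deg
    p,R,s=tool(); out=[]
    for a in(jaw,jaw+180):
        y=np.array([np.cos(np.radians(a)),np.sin(np.radians(a)),0]);x=np.array([0,0,-1.])
        G=Ro.from_matrix(np.c_[x,y,np.cross(x,y)])
        out.append(np.degrees((R.inv()*G).as_rotvec()))
    w=min(out,key=np.linalg.norm)
    print("shift mm",np.round(R.inv().apply(np.array(P)-p)*1e3,1),"turn",np.round(w,1))
E
python3 - <<'E'
from h import *
kn={}
for n in("top","side"):
    ctrl.snapshot(n)
    r=ctrl.cut_out(n,"pin_knob")[0]; m=r["pixels"]; ys,xs=np.nonzero(m)
    print(n,"knob part",round(r["confidence"],2),r["pixel"],xs.min(),xs.max(),ys.min(),ys.max(),m.sum())
    for r in ctrl.cut_out(n,"wheel_turn")[:2]:
        m=r["pixels"].astype(np.uint8); c=max(cv2.findContours(m,0,1)[0],key=len); print(n,"wheel",round(r["confidence"],2),cv2.fitEllipse(cv2.convexHull(c)))
    im=ctrl.snapshot(n); c=(249,222) if n=="top" else (255,250)
    cv2.imwrite(f"pics/{n}c.png",cv2.resize(im[c[1]-50:c[1]+50,c[0]-60:c[0]+60],None,fx=6,fy=6,interpolation=cv2.INTER_CUBIC))
E
python3 -c "
import cv2;import numpy as np
a=cv2.imread('pics/topc.png');b=cv2.imread('pics/sidec.png')
cv2.imwrite('pics/both.png',cv2.resize(np.vstack([a,b]),(400*6//5,800*6*100//(5*120)//1)) if 0 else cv2.resize(np.hstack([a,b]),(800,333)))"
python3 -c "
from h import *
print('tri',tri({'top':(249.6,235),'side':(275,241)}))
p,R,s=tool();print(R.as_matrix().round(3))"
```

```text
tri [ 0.46845638 -0.00145022  0.06369221]
[[-0.    -0.299  0.954]
 [ 0.     0.954  0.299]
 [-1.     0.    -0.   ]]Traceback (most recent call last):
  File "<stdin>", line 5, in <module>
IndexError: list index out of range
[ WARN:0@0.015] global loadsave.cpp:275 findDecoder imread_('pics/topc.png'): can't open/read file: check file path/integrity
[ WARN:0@0.015] global loadsave.cpp:275 findDecoder imread_('pics/sidec.png'): can't open/read file: check file path/integrity
Traceback (most recent call last):
cv2.error: OpenCV(4.12.0) :-1: error: (-5:Bad argument) in function 'resize'
> Overload resolution failed:
>  - src data type = object is not supported
>  - Expected Ptr<cv::UMat> for argument 'src'
```

Run:
```python
from h import *
ims=[]
for n in("top","side"):
    im=ctrl.snapshot(n); c=(249,222) if n=="top" else (255,250)
    ims.append(cv2.resize(im[c[1]-50:c[1]+50,c[0]-50:c[0]+50],None,fx=4,fy=4,interpolation=cv2.INTER_CUBIC))
    for o in("pin_knob","index_base","wheel_turn","wheel_centre"):
      for r in ctrl.cut_out(n,o)[:1]:
        m=r["pixels"].astype(np.uint8); c=max(cv2.findContours(m,0,1)[0],key=len); h=cv2.convexHull(c)
        print(n,o,round(r["confidence"],2),np.round(r["pixel"],1),m.sum(),cv2.fitEllipse(h) if len(h)>5 else cv2.boundingRect(h))
cv2.imwrite("pics/both.png",np.hstack(ims))
for P in ([.528,.031,.039],): print(proj("top",P),proj("side",P))
goal([.468,-.001,.13],-62)
```

```text
top pin_knob 0.6 [250.6 233.8] 49 ((249.36436462402344, 234.48416137695312), (7.254289627075195, 7.515085220336914), 72.83627319335938)
top index_base 0.61 [237.  213.5] 3686 ((237.99639892578125, 215.49127197265625), (72.36775970458984, 74.63813018798828), 170.0237579345703)
top wheel_turn 0.72 [238.5 214.7] 3259 ((237.9130401611328, 214.2664337158203), (64.13359832763672, 64.32079315185547), 30.646121978759766)
top wheel_centre 0.81 [235.7 211. ] 3380 ((238.14968872070312, 213.95144653320312), (64.73524475097656, 66.23208618164062), 58.92936706542969)
side index_base 0.71 [246.5 257.1] 4766 ((242.87246704101562, 257.5129089355469), (71.86901092529297, 90.86027526855469), 100.58853912353516)
side wheel_turn 0.87 [243.2 249.3] 3867 ((243.6997528076172, 251.13572692871094), (60.3226318359375, 81.48931884765625), 87.39730072021484)
side wheel_centre 0.97 [243.5 250.3] 3736 ((243.61669921875, 251.0022735595703), (59.310237884521484, 80.42391204833984), 86.24393463134766)
[238.66767836 214.00624927] [245.40767059 247.18042894]
shift mm [ 96.6 534.  446.3] turn [-10.6  -0.    0. ]
```

View pics/both.png

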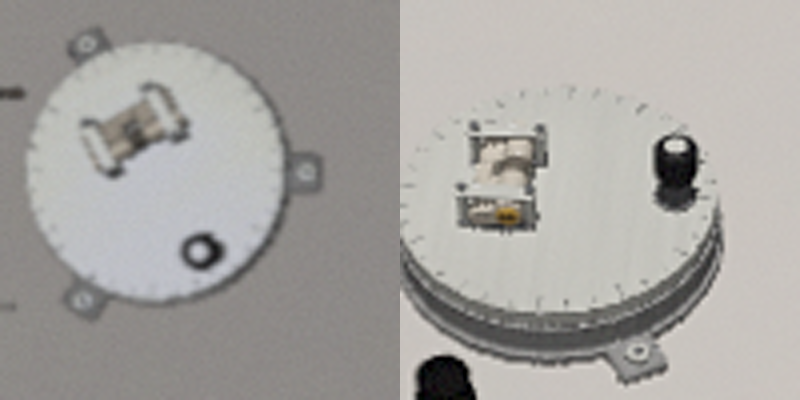

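The picture matches my estimate: wheel centre about (0.527, 0.032) and knob about (0.4685, -0.001), so the tangent is about -60°. Next I'll go above the knob.

Call:
{"op": "drive_tool", "data": {"plan": [[[0.097,0.534,0.446],[-12.5,0,0],0.7],[[0.097,0.534,0.446],[-12.5,0,0],0.7],[[0.097,0.534,0.446],[-12.5,0,0],0.7],[[0.097,0.534,0.446],[-12.5,0,0],0.7],[[0.097,0.534,0.446],[-12.5,0,0],0.7],[[0.097,0.534,0.446],[-12.5,0,0],0.7],[[0.097,0.534,0.446],[-12.5,0,0],0.7],[[0.097,0.534,0.446],[-12.5,0,0],0.7],[[0.097,0.534,0.446],[-12.5,0,0],0.7],[[0.097,0.534,0.446],[-12.5,0,0],0.7],[[0.097,0.534,0.446],[-12.5,0,0],0.7],[[0.097,0.534,0.446],[-12.5,0,0],0.7],[[0.097,0.534,0.446],[-12.5,0,0],0.7],[[0.097,0.534,0.446],[-12.5,0,0],0.7],[[0.097,0.534,0.446],[-12.5,0,0],0.7],[[0.097,0.534,0.446],[-12.5,0,0],0.7],[[0.097,0.534,0.446],[-12.5,0,0],0.7],[[0.097,0.534,0.446],[-12.5,0,0],0.7],[[0.097,0.534,0.446],[-12.5,0,0],0.7],[[0.097,0.534,0.446],[-12.5,0,0],0.7]]}}

```text
clock: 3.02
tool_pos: [0.4675, -0.001, 0.1295]
orientation: [168.0, 90.0, -162.1]
force: [0.2, 0.4, -0.3]
opening: 0.0614
```

Run:
```python
from h import *
p,R,s=tool(); print(s["clock"],p.round(4),R.as_matrix().round(3),np.round(s["joint_pos"],1),np.round(s["force"],2),s["opening"])
goal([.4685,-.0012,.052],-60)
im=ctrl.snapshot("side"); k=proj("side",[.4685,-.0012,.067]); t=proj("side",p); print(k,t)
cv2.imwrite("pics/s2.png",cv2.resize(im[170:290,200:340],None,fx=5,fy=5,interpolation=cv2.INTER_CUBIC))
```

```text
3.0167 [ 0.4675 -0.001   0.1295] [[-0.001 -0.499  0.866]
 [-0.     0.866  0.499]
 [-1.     0.    -0.001]] [ 24.1   6.1 -32.5  -0.  -51.4 -84.1] [ 0.23  0.42 -0.31] 0.061432609234254226
shift mm [77.5 -0.7  0.8] turn [-0. -0. -0.]
[274.98207941 239.99169208] [275.34126712 219.1931958 ]
```

View pics/s2.png

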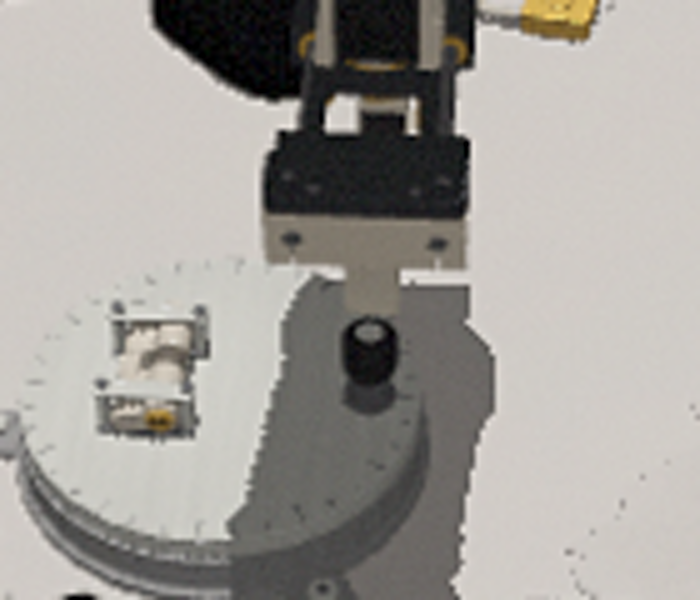

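The knob shows at about (274,240.4), where I predicted (275,240), and it sits between the fingers. I'll descend and close part-way.

Call:
{"op": "drive_tool", "data": {"plan": [[[0.03,-0.001,0.001],[0,0,0],0.6],[[0.05,-0.001,0.001],[0,0,0],0.6],[[0.065,-0.001,0.001],[0,0,0],0.6],[[0.0775,-0.001,0.001],[0,0,0],0.5],[[0.0775,-0.001,0.001],[0,0,0],0.4],[[0.0775,-0.001,0.001],[0,0,0],0.31],[[0.0775,-0.001,0.001],[0,0,0],0.31],[[0.0775,-0.001,0.001],[0,0,0],0.31],[[0.0775,-0.001,0.001],[0,0,0],0.31]]}}

```text
clock: 3.82
tool_pos: [0.4692, -0.0019, 0.053]
orientation: [-3.1, 89.9, 26.8]
force: [-0.2, 1.4, 0.9]
opening: 0.0274
```

Call:
{"op": "drive_tool", "data": {"plan": [[[0,0,0],[0,0,0],0.29],[[0,0,0],[0,0,0],0.28],[[0,0,0],[0,0,0],0.27],[[0,0,0],[0,0,0],0.26],[[0,0,0],[0,0,0],0.24],[[0,0,0],[0,0,0],0.24]]}}

```text
clock: 4.32
tool_pos: [0.469, -0.0013, 0.0535]
orientation: [13.5, 89.9, 43.4]
force: [-5.2, 5.4, 6.0]
opening: 0.0229
```

Call:
{"op": "drive_tool", "data": {"plan": [[[-0.001,0.0008,0],[0,0,0],0.24],[[-0.003,0.001,0],[0,0,0],0.24],[[-0.006,0.001,0],[0,0,0],0.22],[[-0.009,0.001,0],[0,0,0],0.22],[[-0.012,0.001,0],[0,0,0],0.22],[[-0.0125,0.001,0],[0,0,0],0.22]]}}

```text
clock: 4.82
tool_pos: [0.4685, -0.0005, 0.0663]
orientation: [12.7, 89.9, 42.6]
force: [0.7, -1.8, -6.8]
opening: 0.0231
```

Run:
```python
from h import *
p,R,s=tool(); print(s["clock"],p.round(4),np.round(s["force"],2),s["opening"],np.round(s["moment"],2))
im=ctrl.snapshot("side")
cv2.imwrite("pics/s3.png",cv2.resize(im[190:280,220:325],None,fx=6,fy=6,interpolation=cv2.INTER_CUBIC))
```

```text
4.8167 [ 0.4685 -0.0005  0.0663] [ 0.72 -1.8  -6.75] 0.02311217900212704 [-0.27 -0.67 -0.16]
```

View pics/s3.png

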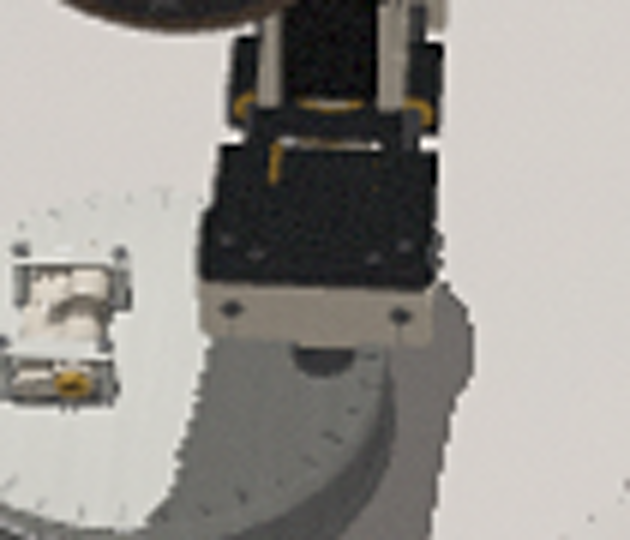

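Drawn: force z is −6.8 N, which matches the spring, and the lift is about 13 mm. The view is mostly blocked by the gripper. I'll start the swing; anticlockwise is tool −y and inward is +z.

Call:
{"op": "drive_tool", "data": {"plan": [[[0,-0.002,0],[-1.7,0,0],0.22],[[0,-0.0048,0.0002],[-4,0,0],0.22],[[0,-0.0075,0.0004],[-6.3,0,0],0.22],[[0,-0.0102,0.0008],[-8.6,0,0],0.22],[[0,-0.0135,0.0014],[-11.5,0,0],0.22],[[0,-0.0135,0.0014],[-11.5,0,0],0.22]]}}

```text
clock: 5.37
tool_pos: [0.4768, -0.012, 0.0662]
orientation: [-9.5, 89.9, 32.1]
force: [2.7, -2.6, -7.0]
opening: 0.0232
```

Call:
{"op": "drive_tool", "data": {"plan": [[[0,-0.0034,0.0001],[-2.9,0,0],0.22],[[0,-0.0068,0.0003],[-5.7,0,0],0.22],[[0,-0.0102,0.0008],[-8.6,0,0],0.22],[[0,-0.0135,0.0014],[-11.5,0,0],0.22],[[0,-0.0168,0.0021],[-14.3,0,0],0.22],[[0,-0.0201,0.003],[-17.2,0,0],0.22],[[0,-0.0233,0.0041],[-20.1,0,0],0.22],[[0,-0.0265,0.0054],[-22.9,0,0],0.22],[[0,-0.0296,0.0068],[-25.8,0,0],0.22],[[0,-0.032,0.008],[-28.1,0,0],0.22],[[0,-0.032,0.008],[-28.1,0,0],0.22]]}}

```text
clock: 6.28
tool_pos: [0.5048, -0.031, 0.0663]
orientation: [-53.9, 89.8, 15.8]
force: [4.8, -4.4, -6.9]
opening: 0.0233
```

```bash
cat >> h.py <<'E'
def st():
    p,R,s=tool(); C=np.array([.5277,.033]); d=p[:2]-C; a=np.degrees(np.arctan2(d[1],d[0]))
    M=R.as_matrix(); print("t",round(s["clock"],2),"p",p.round(4),"phi",round(np.radians(a+150.5),3),"r",round(np.hypot(*d)*1e3,1),"radial-vs-toolz",round(a+180-np.degrees(np.arctan2(M[1,2],M[0,2])),1),"F tool",np.round(R.inv().apply(s["force"]),1),"open",round(s["opening"]*1e3,1))
E
python3 -c "
from h import *
st()"
```

```text
t 6.28 p [ 0.5048 -0.031   0.0663] phi 0.713 r 68.0 radial-vs-toolz 0.7 F tool [ 6.9 -6.  -2.5] open 23.3
```

Call:
{"op": "drive_tool", "data": {"plan": [[[0,0,0],[0,0,0],0.32],[[0,0,0],[0,0,0],0.32],[[0.003,0,0],[0,0,0],0.32],[[0.006,0,0],[0,0,0],0.32],[[0.007,0,0],[0,0,0],0.32]]}}

```text
clock: 6.7
tool_pos: [0.5045, -0.0309, 0.0589]
orientation: [-50.4, 89.9, 19.3]
force: [-0.5, 0.6, 0.9]
opening: 0.0282
```

Run:
```python
from h import *
st()
im=ctrl.snapshot("side"); k=proj("side",[.5048,-.031,.076]);print(k);x,y=map(int,k)
cv2.imwrite("pics/s4.png",cv2.resize(im[y-45:y+45,x-50:x+50],None,fx=6,fy=6,interpolation=cv2.INTER_CUBIC))
```

```text
t 6.7 p [ 0.5045 -0.0309  0.0589] phi 0.708 r 68.0 radial-vs-toolz 0.4 F tool [-0.9  0.7  0.4] open 28.2
[268.83263572 223.62518516]
```

View pics/s4.png

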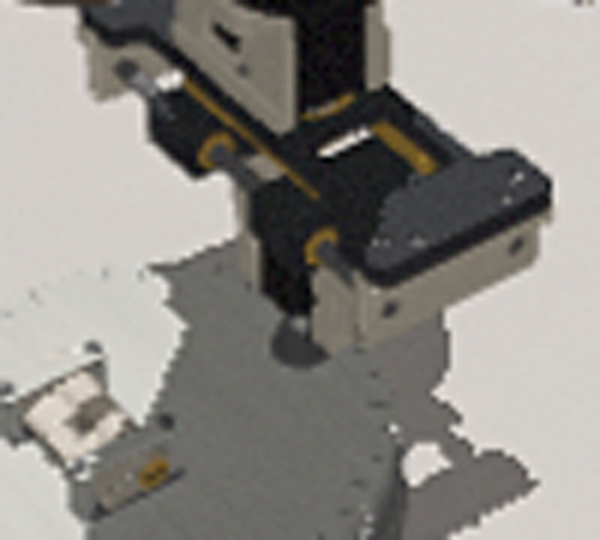

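The knob (crop ~(298,320)) is caged between the fingers, with the sleeve just below it and forces about zero, so the pin is riding. I'll push it with the trailing pad.

Call:
{"op": "drive_tool", "data": {"plan": [[[0,-0.0012,0],[-1,0,0],0.32],[[0,-0.0024,0],[-2,0,0],0.32],[[0,-0.0036,0.0001],[-3,0,0],0.32],[[0,-0.0048,0.0002],[-4,0,0],0.32],[[0,-0.006,0.0003],[-5,0,0],0.32]]}}

```text
clock: 7.17
tool_pos: [0.5096, -0.0326, 0.0587]
orientation: [-24.9, 89.9, 49.9]
force: [-3.2, 3.6, 1.1]
opening: 0.0282
```

```bash
python3 -c "
from h import *
st()"
```

```text
t 7.17 p [ 0.5096 -0.0326  0.0587] phi 0.787 r 68.1 radial-vs-toolz -0.2 F tool [-1.1  4.   2.6] open 28.2
```

Call:
{"op": "drive_tool", "data": {"plan": [[[0,-0.0006,0],[-0.5,0,0],0.32],[[0,-0.0012,0],[-1,0,0],0.32],[[0,-0.0018,0],[-1.5,0,0],0.32],[[0,-0.0024,0],[-2,0,0],0.32],[[0,-0.003,0.0001],[-2.5,0,0],0.32]]}}

```text
clock: 7.58
tool_pos: [0.5123, -0.0334, 0.0586]
orientation: [-1.8, 90.0, 75.5]
force: [-3.7, 2.6, 1.8]
opening: 0.0279
```

```bash
python3 -c "
from h import *
st()"
```

```text
t 7.58 p [ 0.5123 -0.0334  0.0586] phi 0.828 r 68.2 radial-vs-toolz -0.3 F tool [-1.8  4.1  1.7] open 27.9
```

Call:
{"op": "drive_tool", "data": {"plan": [[[0,-0.0005,0],[-0.4,0,0],0.32],[[0,-0.001,0],[-0.8,0,0],0.32],[[0,-0.0015,0],[-1.2,0,0],0.32],[[0,-0.002,0],[-1.7,0,0],0.32]]}}

```text
clock: 7.92
tool_pos: [0.5143, -0.0339, 0.0586]
orientation: [5.2, 90.0, 84.2]
force: [-3.4, 3.4, 0.9]
opening: 0.0281
```

```bash
python3 -c "
from h import *
st()"
```

```text
t 7.92 p [ 0.5143 -0.0339  0.0586] phi 0.858 r 68.2 radial-vs-toolz -0.4 F tool [-0.9  4.   2.7] open 28.1
```

Call:
{"op": "drive_tool", "data": {"plan": [[[0,-0.0005,0],[-0.4,0,0],0.32],[[0,-0.001,0],[-0.8,0,0],0.32],[[0,-0.0015,0.0001],[-1.2,0,0],0.32],[[0,-0.002,0.0002],[-1.7,0,0],0.32]]}}

```text
clock: 8.25
tool_pos: [0.5162, -0.0342, 0.0585]
orientation: [31.1, 90.0, 111.8]
force: [-4.8, 2.1, 2.2]
opening: 0.0283
```

Call:
{"op": "drive_tool", "data": {"plan": [[[0,-0.0005,0],[-0.4,0,0],0.32],[[0,-0.001,0],[-0.8,0,0],0.32],[[0,-0.0015,0.0001],[-1.2,0,0],0.32],[[0,-0.002,0.0002],[-1.7,0,0],0.32]]}}

```text
clock: 8.58
tool_pos: [0.518, -0.0344, 0.0585]
orientation: [68.0, 90.0, 150.5]
force: [-4.6, 1.7, 2.8]
opening: 0.0282
```

Call:
{"op": "drive_tool", "data": {"plan": [[[0,-0.0005,0],[-0.4,0,0],0.32],[[0,-0.001,0],[-0.8,0,0],0.32],[[0,-0.0015,0.0001],[-1.2,0,0],0.32],[[0,-0.002,0.0002],[-1.7,0,0],0.32]]}}

```text
clock: 8.92
tool_pos: [0.5198, -0.0346, 0.0585]
orientation: [90.1, 89.9, 174.4]
force: [-5.6, 1.6, 3.7]
opening: 0.028
```

```bash
python3 -c "
from h import *
st()
im=ctrl.snapshot('side')
cv2.imwrite('pics/s5.png',cv2.resize(im[178:268,218:318],None,fx=6,fy=6,interpolation=cv2.INTER_CUBIC));st()"
```

```text
t 8.92 p [ 0.5198 -0.0346  0.0585] phi 0.94 r 68.1 radial-vs-toolz -0.9 F tool [-3.7  5.8  1.1] open 28.0
t 8.97 p [ 0.52   -0.0347  0.0585] phi 0.942 r 68.1 radial-vs-toolz -0.8 F tool [-2.8  4.2  0.9] open 27.5
```

Call:
{"op": "drive_tool", "data": {"plan": [[[0,-0.0004,0],[-0.3,0,0],0.32],[[0,-0.0008,0],[-0.6,0,0],0.32],[[0,-0.0012,0.0001],[-0.9,0,0],0.32],[[0,-0.0016,0.0001],[-1.2,0,0],0.32]]}}

```text
clock: 9.3
tool_pos: [0.5213, -0.0348, 0.0585]
orientation: [97.5, 89.9, -177.0]
force: [-4.8, 0.9, 3.0]
opening: 0.0283
```

Call:
{"op": "drive_tool", "data": {"plan": [[[0,-0.0005,0],[-0.4,0,0],0.32],[[0,-0.001,0],[-0.8,0,0],0.32],[[0,-0.0015,0.0001],[-1.2,0,0],0.32],[[0,-0.002,0.0002],[-1.7,0,0],0.32]]}}

```text
clock: 9.63
tool_pos: [0.5232, -0.0349, 0.0585]
orientation: [101.3, 89.9, -171.5]
force: [-5.0, -1.0, 3.5]
opening: 0.0281
```

Call:
{"op": "drive_tool", "data": {"plan": [[[0,-0.0005,0],[-0.4,0,0],0.32],[[0,-0.001,0],[-0.8,0,0],0.32],[[0,-0.0015,0.0001],[-1.2,0,0],0.32],[[0,-0.002,0.0002],[-1.7,0,0],0.32]]}}

```text
clock: 9.97
tool_pos: [0.525, -0.035, 0.0584]
orientation: [104.5, 89.9, -166.5]
force: [-5.7, 0.2, 2.9]
opening: 0.0281
```

Call:
{"op": "drive_tool", "data": {"plan": [[[0,-0.0005,0],[-0.4,0,0],0.32],[[0,-0.001,0],[-0.8,0,0],0.32],[[0,-0.0015,0.0001],[-1.2,0,0],0.32],[[0,-0.002,0.0002],[-1.7,0,0],0.32]]}}

```text
clock: 10.3
tool_pos: [0.5268, -0.035, 0.0584]
orientation: [105.5, 89.8, -163.8]
force: [-6.3, 0.4, 4.1]
opening: 0.0281
```

Call:
{"op": "drive_tool", "data": {"plan": [[[0,0.001,0],[0,0,0],0.32],[[0,0.002,0],[0,0,0],0.32],[[0,0.002,0],[0,0,0],0.32]]}}

```text
clock: 10.55
tool_pos: [0.5258, -0.0348, 0.0586]
orientation: [115.2, 89.9, -154.0]
force: [-0.3, 0.4, 0.5]
opening: 0.0283
```

```bash
python3 -c "
from h import *
st()
a=cv2.imread('pics/s5.png')
im=ctrl.snapshot('side'); b=cv2.resize(im[178:268,218:318],None,fx=6,fy=6,interpolation=cv2.INTER_CUBIC)
cv2.imwrite('pics/s6.png',np.hstack([a[100:,100:500],b[100:,100:500]]));st()
print(proj('side',[.525,-.035,.076]),proj('side',[.525,-.035,.067]))"
```

```text
t 10.55 p [ 0.5258 -0.0348  0.0586] phi 1.028 r 67.8 radial-vs-toolz -2.4 F tool [-0.5  0.3  0.4] open 28.3
t 10.6 p [ 0.5257 -0.0348  0.0586] phi 1.027 r 67.8 radial-vs-toolz -2.4 F tool [ 0.1 -0.4 -0.1] open 28.2
[262.52085357 219.47276336] [262.58358295 222.38379435]
```

View pics/s6.png

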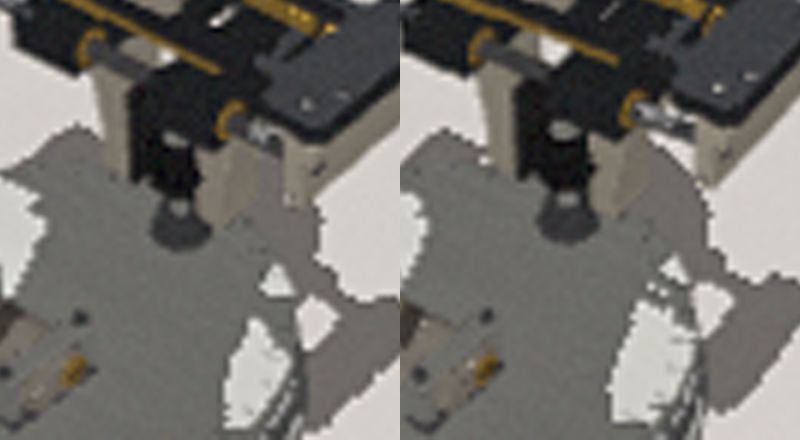

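Both crops show the pin shank between the knob and the sleeve, (180,207) in the left and (568,197) in the right, so it is still riding. With the pad backed off, the force is zero. I'll carry on.

Call:
{"op": "drive_tool", "data": {"plan": [[[0,-0.0008,0],[-1.5,0,0],0.32],[[0,-0.0014,0],[-2.4,0,0],0.32],[[0,-0.0019,0],[-2.8,0,0],0.32],[[0,-0.0024,0],[-3.2,0,0],0.32],[[0,-0.0029,0],[-3.6,0,0],0.32]]}}

```text
clock: 11.02
tool_pos: [0.5279, -0.0348, 0.0584]
orientation: [98.4, 89.9, -167.3]
force: [-4.0, 1.6, 1.7]
opening: 0.0283
```

```bash
python3 -c "
from h import *
st()"
```

```text
t 11.02 p [ 0.5279 -0.0348  0.0584] phi 1.059 r 67.8 radial-vs-toolz -4.2 F tool [-1.6  3.8  1.9] open 28.3
```

Call:
{"op": "drive_tool", "data": {"plan": [[[0,-0.0005,0],[0,0,0],0.32],[[0,-0.001,0],[0,0,0],0.32],[[0,-0.0015,0],[0,0,0],0.32],[[0,-0.002,0],[0,0,0],0.32]]}}

```text
clock: 11.35
tool_pos: [0.5292, -0.035, 0.0583]
orientation: [101.2, 89.8, -164.5]
force: [-4.8, -0.2, 3.5]
opening: 0.0283
```

Call:
{"op": "drive_tool", "data": {"plan": [[[0,-0.0005,0],[0,0,0],0.32],[[0,-0.001,0],[0,0,0],0.32],[[0,-0.001,0],[0,0,0],0.32]]}}

```text
clock: 11.6
tool_pos: [0.5299, -0.0352, 0.0582]
orientation: [103.6, 89.7, -162.1]
force: [-4.0, 0.2, 3.2]
opening: 0.0282
```

```bash
python3 -c "
from h import *
st()"
```

```text
t 11.6 p [ 0.5299 -0.0352  0.0582] phi 1.088 r 68.2 radial-vs-toolz -2.5 F tool [-3.1  4.   0.5] open 28.2
```

Call:
{"op": "drive_tool", "data": {"plan": [[[-0.0005,-0.0005,0],[0,0,0],0.32],[[-0.0005,-0.001,0],[0,0,0],0.32],[[-0.0005,-0.0015,0.0002],[-0.4,0,0],0.32],[[-0.0005,-0.002,0.0004],[-0.8,0,0],0.32]]}}

```text
clock: 11.93
tool_pos: [0.5311, -0.0351, 0.0584]
orientation: [103.9, 89.6, -161.0]
force: [-4.6, -3.8, 0.5]
opening: 0.028
```

Call:
{"op": "drive_tool", "data": {"plan": [[[0,-0.0005,0],[-0.3,0,0],0.32],[[0,-0.001,0],[-0.6,0,0],0.32],[[0,-0.0015,0],[-0.9,0,0],0.32],[[0,-0.0015,0],[-0.9,0,0],0.32]]}}

```text
clock: 12.27
tool_pos: [0.5324, -0.0352, 0.0584]
orientation: [104.1, 89.6, -159.9]
force: [-5.0, -2.2, 2.8]
opening: 0.0277
```

```bash
python3 -c "
from h import *
st()"
```

```text
t 12.27 p [ 0.5324 -0.0352  0.0584] phi 1.124 r 68.4 radial-vs-toolz -2.1 F tool [-2.7  5.2 -1.6] open 27.7
```

Call:
{"op": "drive_tool", "data": {"plan": [[[-0.0002,-0.0005,0],[-0.3,0,0],0.32],[[-0.0002,-0.001,0],[-0.6,0,0],0.32],[[-0.0002,-0.0015,0.0001],[-0.9,0,0],0.32],[[-0.0002,-0.002,0.0002],[-1.2,0,0],0.32]]}}

```text
clock: 12.6
tool_pos: [0.534, -0.0351, 0.0584]
orientation: [103.3, 89.5, -159.4]
force: [-4.7, -2.5, 0.8]
opening: 0.0281
```

Call:
{"op": "drive_tool", "data": {"plan": [[[-0.0002,-0.0005,0],[-0.3,0,0],0.32],[[-0.0002,-0.001,0],[-0.6,0,0],0.32],[[-0.0002,-0.0015,0.0001],[-0.9,0,0],0.32],[[-0.0002,-0.002,0.0002],[-1.2,0,0],0.32]]}}

```text
clock: 12.93
tool_pos: [0.5356, -0.0349, 0.0584]
orientation: [103.0, 89.5, -158.5]
force: [-4.3, -2.5, -1.3]
opening: 0.0279
```

Call:
{"op": "drive_tool", "data": {"plan": [[[0,-0.0005,0],[-0.3,0,0],0.32],[[0,-0.001,0],[-0.6,0,0],0.32],[[0,-0.0015,0.0001],[-0.9,0,0],0.32],[[0,-0.002,0.0002],[-1.2,0,0],0.32]]}}

```text
clock: 13.27
tool_pos: [0.5373, -0.0348, 0.0584]
orientation: [103.0, 89.4, -157.2]
force: [-5.6, -4.3, 0.8]
opening: 0.0282
```

```bash
python3 -c "
from h import *
st()"
```

```text
t 13.27 p [ 0.5373 -0.0348  0.0584] phi 1.197 r 68.4 radial-vs-toolz -1.7 F tool [-0.7  6.3 -3.3] open 28.2
```

Call:
{"op": "drive_tool", "data": {"plan": [[[0,-0.0005,-0.0002],[-0.3,0,0],0.32],[[0,-0.001,-0.0003],[-0.6,0,0],0.32],[[0,-0.0012,-0.0003],[-0.8,0,0],0.32]]}}

```text
clock: 13.52
tool_pos: [0.5386, -0.0348, 0.0583]
orientation: [101.8, 89.4, -157.6]
force: [-4.8, -1.1, 1.2]
opening: 0.0281
```

```bash
python3 -c "
from h import *
st()"
```

```text
t 13.52 p [ 0.5386 -0.0348  0.0583] phi 1.215 r 68.7 radial-vs-toolz -1.5 F tool [-1.1  5.  -0.2] open 28.1
```

Call:
{"op": "drive_tool", "data": {"plan": [[[0,-0.0005,0],[-0.3,0,0],0.32],[[0,-0.001,0.0001],[-0.6,0,0],0.32],[[0,-0.0015,0.0002],[-0.9,0,0],0.32],[[0,-0.002,0.0003],[-1.2,0,0],0.32]]}}

```text
clock: 13.85
tool_pos: [0.5404, -0.0344, 0.0583]
orientation: [102.0, 89.4, -156.2]
force: [-4.8, -4.3, 0.1]
opening: 0.0279
```

Call:
{"op": "drive_tool", "data": {"plan": [[[0,-0.0005,0],[-0.3,0,0],0.32],[[0,-0.001,0],[-0.6,0,0],0.32],[[0,-0.0015,0],[-0.9,0,0],0.32],[[0,-0.002,0.0001],[-1.2,0,0],0.32]]}}

```text
clock: 14.18
tool_pos: [0.5422, -0.0342, 0.0582]
orientation: [101.7, 89.4, -155.2]
force: [-5.4, -3.2, 0.2]
opening: 0.0279
```

```bash
python3 -c "
from h import *
st()"
```

```text
t 14.18 p [ 0.5422 -0.0342  0.0582] phi 1.269 r 68.7 radial-vs-toolz -0.8 F tool [-0.1  6.  -1.9] open 27.9
```

Call:
{"op": "drive_tool", "data": {"plan": [[[-0.0001,-0.0005,0],[-0.4,0,0],0.32],[[-0.0001,-0.001,0],[-0.8,0,0],0.32],[[-0.0001,-0.0015,0],[-1.2,0,0],0.32],[[-0.0001,-0.002,0.0001],[-1.6,0,0],0.32]]}}

```text
clock: 14.52
tool_pos: [0.5452, -0.0333, 0.0585]
orientation: [102.6, 89.5, -152.7]
force: [-1.3, -1.4, -1.4]
opening: 0.0281
```

```bash
python3 -c "
from h import *
st()"
```

```text
t 14.52 p [ 0.5452 -0.0333  0.0585] phi 1.315 r 68.5 radial-vs-toolz 0.1 F tool [ 1.4  1.6 -1.1] open 28.1
```

The force dropped to 1.6 N and the tool sprang ahead, so the pin has probably dropped in. I'll look before going any further.

```bash
python3 -c "
from h import *
im=ctrl.snapshot('side'); print(proj('side',[.543,-.034,.076]),proj('side',[.543,-.034,.051]))
cv2.imwrite('pics/s7.png',cv2.resize(im[188:258,218:308],None,fx=7,fy=7,interpolation=cv2.INTER_CUBIC));st()"
```

```text
[255.8773408  216.91338544] [256.14121643 224.91641621]
t 14.57 p [ 0.5455 -0.0332  0.0587] phi 1.319 r 68.5 radial-vs-toolz 0.3 F tool [0.4 1.2 0.3] open 28.1
```

View pics/s7.png

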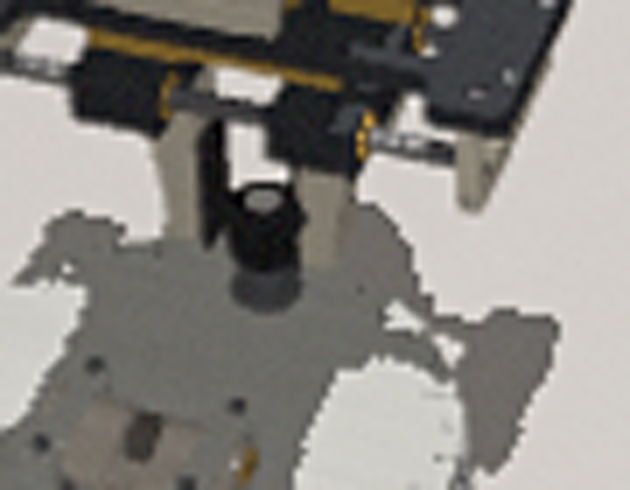

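The knob (crop ~(265,225)) now sits low over its sleeve with no pin shank showing, so the pin has dropped. I'll ease off, open and withdraw straight up.

Call:
{"op": "drive_tool", "data": {"plan": [[[0,0.001,0],[0,0,0],0.32],[[0,0.002,0],[0,0,0],0.4],[[0,0.002,0],[0,0,0],0.5],[[0,0.002,0],[0,0,0],0.6],[[0,0.002,0],[0,0,0],0.6],[[-0.01,0.002,0],[0,0,0],0.6],[[-0.03,0.002,0],[0,0,0],0.6],[[-0.06,0.002,0],[0,0,0],0.6],[[-0.1,0.002,0],[0,0,0],0.6],[[-0.14,0.002,0],[0,0,0],0.6],[[-0.14,0.002,0],[0,0,0],0.6],[[-0.14,0.002,0],[0,0,0],0.6]]}}

```text
clock: 15.57
tool_pos: [0.5463, -0.0328, 0.2025]
orientation: [140.7, 89.8, -114.6]
force: [0.5, 0.1, -0.1]
opening: 0.0529
```

Run:
```python
from h import *
st(); ps={}
for n in("side","top"):
    im=ctrl.snapshot(n)
    for r in ctrl.landmark_of(n,"pin_knob")[:1]: ps[n]=r["pixel"]; print(n,np.round(r["pixel"],1),round(r["confidence"],2))
    if n=="side": cv2.imwrite("pics/s8.png",cv2.resize(im[185:285,195:315],None,fx=6,fy=6,interpolation=cv2.INTER_CUBIC))
if len(ps)==2: print(tri(ps))
if "side" in ps: print(atz("side",ps["side"],.067),atz("side",ps["side"],.076))
```

```text
t 15.57 p [ 0.5463 -0.0328  0.2025] phi 1.331 r 68.4 radial-vs-toolz 1.0 F tool [ 0.1 -0.5 -0.1] open 52.9
side [252.6 219. ] 0.44
top [185.9 222.9] 0.19
[0.4689108  0.12317663 0.22664337]
[ 0.55126968 -0.03206555  0.067     ] [ 0.54514545 -0.02380645  0.076     ]
```

View pics/s8.png

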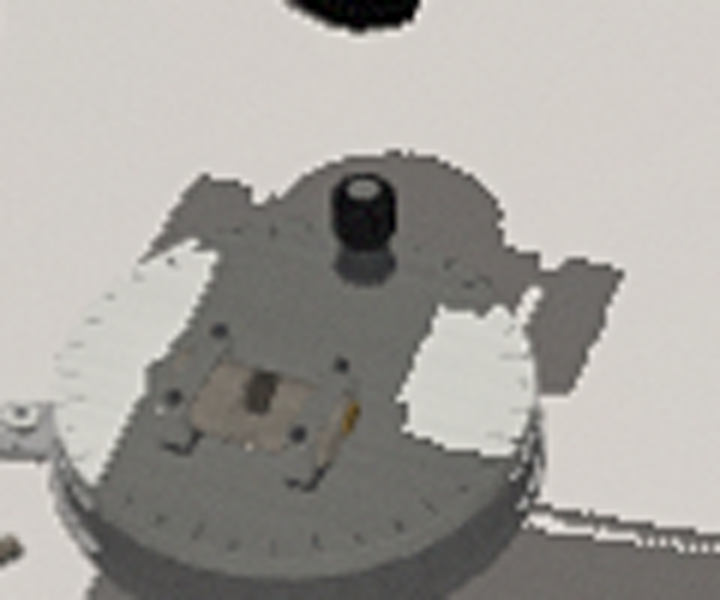

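Withdrawn clear. The knob centre is at about (255.5, 220.3), where the model gives row 219.8 for home and 216.9 for riding, so the pin is home. Handing in.

```bash
python3 -c "
from plant import ctrl
print(ctrl.close_job())"
```

```text
the job is handed in; nothing more can be done
None
```

The pin is home in the next hole, at a wheel angle of about 1.28 rad, and I handed the job in with the gripper about 14 cm clear. The clock read about 16 s of the 45 s allowed.

**What I did**
- I gripped the knob and drew the pin about 13 mm.
- I swung the wheel anticlockwise to about 0.7 rad with the pin held up. Then I loosened the fingers so the pin rode the ring under its own spring.
- I pushed the knob on in steps of 1–2 mm. The sideways force stayed around 4–6 N, then fell to about 1.6 N as the pin dropped. I stopped there, backed off, opened and lifted straight up.

**Last checks**
- **Pin height:** the final side picture shows the knob low over its sleeve with no shank visible. Its centre is at row 220.3, against about 219.8 expected for home and 216.9 for riding.
- **Force:** about zero after withdrawing.

**What disagreed or stayed open**
- The riding force of 4–6 N was above the stated 2–4 N. A mid-way look at about 1.0 rad showed the pin still riding.
- The force closing on the knob before drawing the pin reached about 7.5 N sideways. I shifted the tool by 1 mm to relieve it.
- The top camera's final knob detection was wrong (confidence 0.19), so I ignored it. The final check rests on the side camera alone.
- I did not push against the hole's wall to confirm, to avoid loading the pin.
- I did not re-measure the other things on the bench. The arm stayed well above them or over the fixture throughout.

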